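Complete the ware board and hold back its spring bolt

TASK

Finish this board of cups so that I can take it to the drying trolley: stand the two loose cups upright in the gaps of the rows of their own size, the large one in line in the far row and the small one in line in the near row; set them down rather than drop them, and leave the cups already there and the other things on the bench where they are. Then take the spring bolt's handle, pull it out towards you until its pointer is level with the line on the index plate, and keep holding it there: you finish with the handle in the gripper and the bolt held at the line, while I slide the board out.

Things in the scene. Friction and masses are not known exactly. Their poses are not given: they have to be found in the camera images.
- cradle: Board cradle, fixed: two steel angle runners holding a wooden ware board, 220 mm across (x) by 420 mm long (y), its top 32 mm above the bench. Origin: on the bench under the board's centre; x across the board to the far side, y along it to the end with the spring bolt, z up. The runners' lips, 38 mm high, stand at x = +-114 mm; an end stop of that height closes the -y end.
- row_far (a point): Point on the board's top in the middle of the far row, the row of large cups: a straight line along the cradle's y through this point, 50 mm beyond the board's middle (cradle x = +50 mm). Its gap lies between the two cups that already stand there.
- row_near (a point): Point on the board's top in the middle of the near row, the row of small cups: a straight line along the cradle's y through this point, 50 mm nearer than the board's middle (cradle x = -50 mm). Its gap lies between the two cups that already stand there.
- cup_large: The loose large cup, upright on the bench: unglazed off-white, round, 60 mm across, 52 mm tall, straight-sided from 24 mm up to the rim, narrowing below to a foot 34 mm across, wall 4 mm, about 100 g. Origin: centre of its underside; z up its axis. Same shape as the small one; the two loose cups may stand either way round, at the right of the cradle.
- cup_small: The loose small cup, upright on the bench: same shape and colour, 48 mm across, 42 mm tall, straight-sided from 19 mm up to the rim, foot 27 mm across, wall 4 mm, about 60 g. Origin: centre of its underside; z up its axis.
- row_large_a: Large cup already standing in the far row, on the -y side of that row's gap (60 mm across, 52 mm tall; origin: centre of its underside). Leave it alone.
- row_large_b: Large cup already standing in the far row, on the +y side of that row's gap; same size and origin. Leave it alone.
- row_small_a: Small cup already standing in the near row, on the -y side of that row's gap (48 mm across, 42 mm tall; origin: centre of its underside). Leave it alone.
- row_small_b: Small cup already standing in the near row, on the +y side of that row's gap; same size and origin. Leave it alone.
- bolt: Spring bolt at the cradle's +y end: a 12 mm rod lying across the board's end, in a barrel with its return spring, with a bow handle. It slides along the cradle's x only; pulling it out moves it to -x (towards the robot), 70 mm at most; let go, it springs shut. Pull: about 6 N when shut, 1.8 N more per 10 mm. Axes as the cradle's; origin at the cradle's origin while shut.
- bolt_grip (a point): Middle of the bow handle's grip: a black round bar 13 mm thick, 78 mm long, along the cradle's y, 68 mm above the bench (cradle x = -198, y = +224 mm while shut), on two legs 62 mm apart, 30 mm clear below it. The barrel and its saddles, 38 mm high, begin 16 mm behind it (+x); nothing stands in front. Take it from above, one finger in front and one behind. Moves with the bolt.
- bolt_pointer (a point): Tip of the flat steel pointer that sticks out of the bolt's crosshead towards +y, ending beside the index plate; middle of its 6 mm width, 14 mm above the bench. Moves with the bolt.
- index: Index plate: fixed aluminium strip, 60 mm (x) by 22 mm by 4 mm, beside the bolt, with one dark engraved line, the mark, across its middle. Origin: below the line, at the plate's underside (6 mm above the bench); axes as the cradle's. The line lies 36 to 52 mm from the shut pointer towards -x; there the bolt is clear of the board. Level with the line: the pointer's x in this frame is 0.
- plug_mould: Round plaster plug mould, 76 mm across, 66 mm tall, standing on the bench near the loose cups; origin: centre of its underside. A bystander.
- prop: Kiln prop, a buff cylinder 34 mm across, 75 mm tall, standing on the bench; origin: centre of its underside. A bystander.
- brush: Brush lying on the bench before the cradle; origin under its middle. A bystander.
- spatula: Spatula lying on the bench at the right; origin under its middle. A bystander.

How it is judged:
By the outcome, as a careful person would: the job done as asked, in the order asked, and still so for the second after the job is handed in, while the arm keeps its last pose, push and grip.
It also fails if it takes over 67 s, if anything falls off the work surface, if the arm or the gripper's body presses on something with over 40 N, if the wrist force passes 120 N, or if a joint passes its speed limit or range.

ROBOT

A 6-joint arm with a two-finger parallel gripper is mounted at the origin on the work surface. World frame = base frame: x ahead of the robot, y to its left, z up, the work surface at z = 0. Lengths are in m, angles in rad, forces in N, time in s.
With the tool pointing down it reaches from about 0.25 to 0.8 m from the base axis. Payload 3.9 kg.
Tool frame: the origin (TCP) lies at the very end of the fingers, on their centre line; the grasp point (between the pads) lies behind it (env.grasp_offset is the z of the grasp point in the tool frame, in m); z points along the fingers, y is the line along which they close (so a half turn about z gives the same grasp; the last joint's range is limited). The gripper opens to 85 mm and grips with 20 to 120 N. Pads are 22 mm wide; open, the fingers measure 114 mm over their backs; the gripper's body (76 mm by 85 mm) begins 54 mm behind the grasp point. The pads swing forward as they close: fully open they stand 13 mm farther back than shut.
Start: joints at [-1.229, 0.26, -0.138, 1.173, 0, 1.571], TCP at [0.176, -0.495, 0.231] pointing down, gripper open.
Joint ranges: [-2.78, 2.78], [-0.83, 1.72], [-1.28, 1.37], [-1.9, 2.12], [-1.57, 1.48], [-3.14, 3.14]. Speed limits (rad/s): [2.57, 2.57, 3.14, 3.14, 3.14, 3.14].

INTERFACE

Orientations are given as a unit quaternion [x, y, z, w].
In Python, from bench import env gives the robot as it stands.
- The arm moves only by the shell command python3 -m crank 'ROWS' [OPENING] [FORCE]. ROWS is JSON, a list of rows, each an object of numbers: "x", "y", "z": the shift along the tool's x, y, z scaled (see below); "ax", "ay", "az": the turn, a rotation vector about the tool's x, y, z scaled (see below). In form: [{"x": .., "y": .., "z": .., "ax": .., "ay": .., "az": ..}, ...]. A call has 1 to 10 rows; each row is the pose to reach, as a shift and turn from the pose commanded when the call began, along the tool's axes at that moment, turning the shorter way round; what a row does not reach only later rows make up. The controller multiplies each number of a shift by 0.1 m and each number of a turn by pi rad. A row lasts 1/8 s, in which the tool goes at most 62.5 mm and 10.7 degrees, less where a joint would pass 70% of its speed; a pose out of reach is approached as far as the arm can. A call with a number of a shift or a turn outside -1 to 1 is refused whole. A call with a gripper value outside its range is refused whole. OPENING is the finger opening in mm, from 0 to 85.4, set as the call begins (- or left out, the last holds). The fingers move at their own pace and stop on an object; FORCE is the grip in N (left out, the last holds). Time passes only in rows, so rows that repeat a pose let the fingers close. It gives the time, the measured TCP pose, the force, the opening and the grip force at its end, in the units of the state.
- env.sense(): the state, without advancing time (a new reading comes with each control period).
- env.get_image(name): name is "scene" or "top"; returns a dict with "img" (384x512x3 uint8, blue, green, red), "depth" (384x512 float32, m along the optical axis (not along the pixel's ray), 0 where there is no reading), "fov_y" (degrees; the focal length in pixels is half the picture's height over the tangent of half this angle, whatever the lens; pixels are square), "cx", "cy" (the principal point, pixels), "rvec" (rotation vector, rad) and "tvec" (3), from world to camera coordinates, as OpenCV has them. Camera axes: x right, y down, z forward; pixel columns grow to the right and rows downward; lengths in m; the calibration is good to about 2 mm. A picture is of the moment at which its call begins.
- env.job_done(): hands the job in; it is judged then, once.
The state is a dict: "t": time; "joints": joint angles; "joint_velocities": joint speeds; "tau": joint torques, N m; "tool_pos": TCP position; "ee_rot": TCP orientation; "force": force on the tool from outside, world axes, zero at the start; "ft_torque": the same for the moment, N m; "width": finger opening in m; "grasp_force": force on a finger pad.
Only numpy, scipy, OpenCV 4.12 (cv2) and the standard library are available. Lean on these libraries where they do the work, as an engineer would, in place of code of your own. Each camera call takes 0.05 s, during which the arm holds its last target. There are 200 camera calls.

## Working session

There is one attempt and no reset: what is moved stays moved. The work goes in short steps, Python scripts to look and compute and a shell command to move; the robot and the scene stay as the last step left them, time stands still between calls to the robot, and variables do not carry over. Pictures are saved under pics/ and viewed, at most 10 in all, crops included, and the job is handed in when it is done.

```bash
ls; mkdir -p pics
cat > h.py <<'E'
import numpy as np,cv2
from scipy.spatial.transform import Rotation as R
from bench import env
def cam(n):
    d=env.get_image(n); f=192/np.tan(np.radians(d["fov_y"])/2)
    d["f"]=f; d["Rm"]=R.from_rotvec(np.ravel(d["rvec"])).as_matrix(); d["t"]=np.ravel(d["tvec"]); return d
def ray(d,u,v,z):  # pixel onto plane z
    r=d["Rm"].T@np.array([(u-d["cx"])/d["f"],(v-d["cy"])/d["f"],1]); o=-d["Rm"].T@d["t"]
    return o+r*(z-o[2])/r[2]
def cloud(d):
    v,u=np.mgrid[:384,:512]; z=d["depth"]
    p=np.stack([(u-d["cx"])/d["f"]*z,(v-d["cy"])/d["f"]*z,z],-1)
    w=(p-d["t"])@d["Rm"]; w[z==0]=np.nan; return w
def pix(d,P):
    c=d["Rm"]@np.array(P)+d["t"]; return c[:2]/c[2]*d["f"]+[d["cx"],d["cy"]]
E
python3 - <<'E'
from h import *
s=env.sense(); print(s,env.grasp_offset)
for n in("scene","top"):
    d=cam(n); print(n,d["f"],d["cx"],d["cy"],-d["Rm"].T@d["t"],d["Rm"].round(3).tolist())
    cv2.imwrite(f"pics/{n}0.png",cv2.resize(d["img"],(800,600),interpolation=cv2.INTER_CUBIC))
    np.savez(n+"0.npz",**d)
E
```

```text
pics
{'t': 0.0, 'joints': array([-1.22902001e+00,  2.60670611e-01, -1.39350816e-01,  1.17271901e+00,
       -1.72889419e-05,  1.57080322e+00]), 'joint_velocities': array([ 4.89130529e-04,  2.14276094e-04,  2.68637173e-03,  4.87649410e-05,
       -2.92891371e-04,  9.68427725e-04]), 'tau': array([-2.19940293e-04, -4.05675888e+01,  2.53922725e+01,  1.88449142e-02,
       -7.87221961e-05,  1.33229747e-05]), 'tool_pos': array([ 0.17572681, -0.49399648,  0.23047885]), 'ee_rot': array([ 9.85434237e-01,  1.70054168e-01, -1.73827053e-04, -9.56424504e-04]), 'force': array([-0.02743682, -0.12693383,  0.90266018]), 'ft_torque': array([ 0.00969316, -0.04598062,  0.01651393]), 'grasp_force': 0.0, 'width': 0.08567420476762788} -0.0187
scene 458.00683958594203 259.6133513041776 190.61728908308478 [1.06069374 0.76298014 0.77313499] [[-0.818, 0.575, 0.013], [0.327, 0.484, -0.811], [-0.473, -0.659, -0.584]]
top 405.8641616772505 257.7945503651382 191.99137604917493 [ 0.30590202 -0.0052045   1.35080407] [[0.022, -1.0, 0.006], [-0.985, -0.023, -0.17], [0.17, -0.002, -0.985]]
```

View pics/scene0.png

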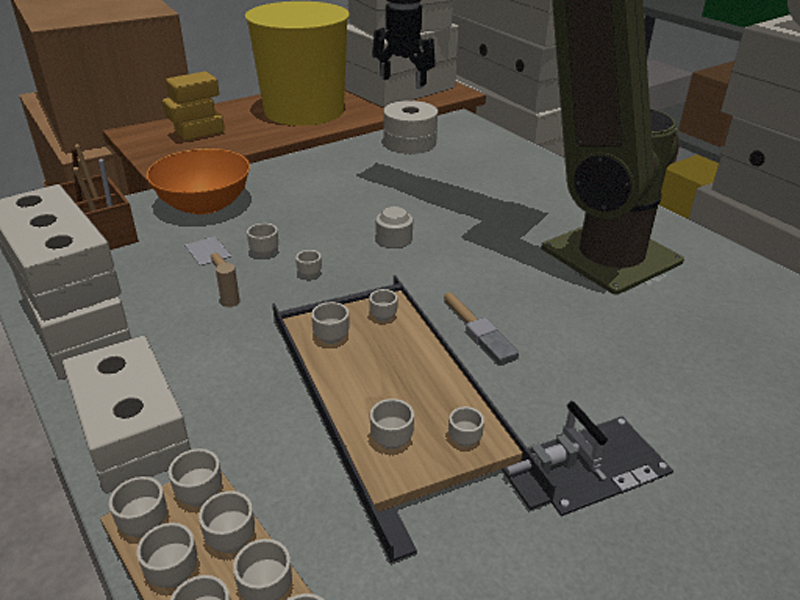

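View pics/top0.png

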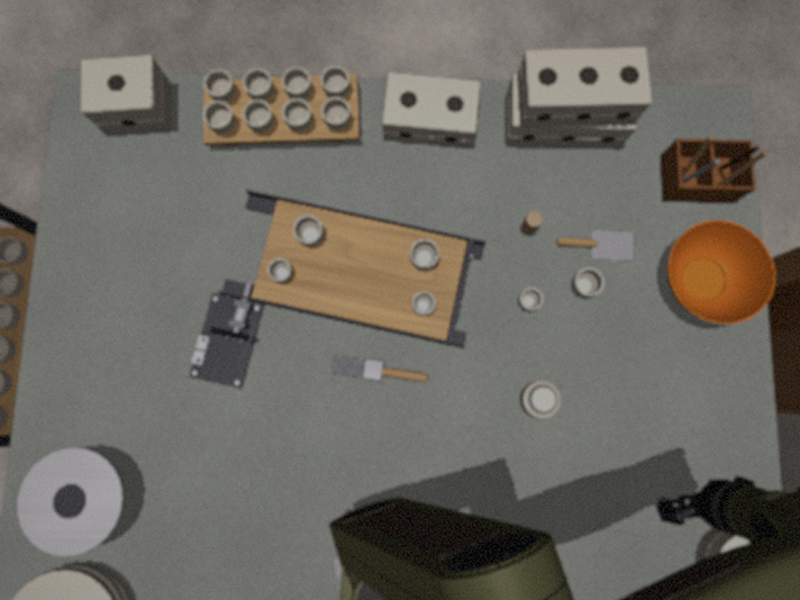

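The scene view shows the cradle with two cups per row, and the bolt at lower right. In the top view (800x600 px) the loose large cup is at (589,283), the loose small cup at (531,299), the prop at (533,222) and the mould at (541,400). The row cups are at (309,231), (424,255), (280,270) and (424,303). The board corners are at about (275,200), (467,240), (447,340) and (252,300). Next I'll measure these points.

```bash
cat > m.py <<'E'
from h import *
from scipy.optimize import least_squares
def L(n): return {k:v for k,v in np.load(n).items()}
def circ(P,r=None):
    c0=P.mean(0)
    f=lambda q:np.hypot(P[:,0]-q[0],P[:,1]-q[1])-(q[2] if r is None else r)
    return least_squares(f,[*c0,.03] if r is None else c0,loss="soft_l1",f_scale=.002).x
def cups(C,items):
    for n,(g,zr,R0) in items.items():
        for k,W in C.items():
            m=(np.hypot(W[...,0]-g[0],W[...,1]-g[1])<R0+.012)&(abs(W[...,2]-zr)<.006)
            P=W[m]
            if len(P)>8: print(n,k,len(P),circ(P[:,:2],None).round(4),circ(P[:,:2],R0-.002).round(4),"z",P[:,2].mean().round(4))
E
python3 - <<'E'
from m import *
D={n:L(n+"0.npz") for n in("scene","top")}; C={n:cloud(d) for n,d in D.items()}
t=D["top"]; g=lambda u,v,z:ray(t,u/1.5625,v/1.5625,z)[:2]
cups(C,dict(large=(g(589,282),.052,.03),small=(g(531,297),.042,.024),la=(g(424,252),.084,.03),lb=(g(309,229),.084,.03),sa=(g(424,302),.074,.024),sb=(g(280,269),.074,.024),prop=(g(533,217),.075,.019),mould=(g(541,398),.066,.038)))
for p in[(275,200),(467,240),(447,340),(252,300)]:print(p,g(*p,.032).round(4))
for n,d in D.items():
    W=C[n]; m=(W[...,2]>.058)&(W[...,2]<.085)&(W[...,0]>.2)&(W[...,0]<.45)&(W[...,1]>.1)&(W[...,1]<.4)
    m&=d["img"].max(-1)<70
    P=W[m]; print(n,"bolt",len(P),P.mean(0).round(4) if len(P) else 0, np.linalg.svd(P[:,:2]-P[:,:2].mean(0))[2][0] if len(P)>3 else 0)
d=D["top"];cv2.imwrite("pics/t1.png",cv2.resize(d["img"][175:255,115:215],(800,640),interpolation=cv2.INTER_CUBIC)[:600])
d=D["scene"];cv2.imwrite("pics/s1.png",cv2.resize(d["img"][250:335,315:435],(800,567),interpolation=cv2.INTER_CUBIC))
E
```

```text
Traceback (most recent call last):
TypeError: <lambda>() missing 1 required positional argument: 'z'
```

```bash
cat > r1.py <<'E'
from m import *
D={n:L(n+"0.npz") for n in("scene","top")}; C={n:cloud(d) for n,d in D.items()}
t=D["top"]; g=lambda u,v,z=.05:ray(t,u/1.5625,v/1.5625,z)[:2]
cups(C,dict(large=(g(589,282),.052,.03),small=(g(531,297,.042),.042,.024),la=(g(424,252,.084),.084,.03),lb=(g(309,229,.084),.084,.03),sa=(g(424,302,.074),.074,.024),sb=(g(280,269,.074),.074,.024),prop=(g(533,217,.075),.075,.019),mould=(g(541,398),.066,.038)))
for p in[(275,200),(467,240),(447,340),(252,300)]:print(p,g(*p,.032).round(4))
for n,d in D.items():
    W=C[n]; m=(W[...,2]>.058)&(W[...,2]<.085)&(W[...,0]>.2)&(W[...,0]<.45)&(W[...,1]>.1)&(W[...,1]<.4)
    m&=d["img"].max(-1)<70
    P=W[m]; print(n,"bolt",len(P),P.mean(0).round(4) if len(P) else 0, np.linalg.svd(P[:,:2]-P[:,:2].mean(0))[2][0] if len(P)>3 else 0)
d=D["top"];cv2.imwrite("pics/t1.png",cv2.resize(d["img"][175:255,115:215],(750,600),interpolation=cv2.INTER_CUBIC))
d=D["scene"];cv2.imwrite("pics/s1.png",cv2.resize(d["img"][250:335,315:435],(800,567),interpolation=cv2.INTER_CUBIC))
E
python3 r1.py
```

```text
large scene 95 [ 0.5808 -0.3971  0.0284] [ 0.5808 -0.397 ] z 0.0498
large top 78 [ 0.5804 -0.3955  0.0276] [ 0.5804 -0.3955] z 0.0513
small scene 77 [ 0.5442 -0.278   0.0219] [ 0.5442 -0.278 ] z 0.0396
small top 53 [ 0.543  -0.2755  0.0218] [ 0.543  -0.2755] z 0.0417
la scene 139 [ 0.6269 -0.0501  0.0278] [ 0.6269 -0.0501] z 0.0821
la top 83 [ 0.6255 -0.0485  0.0276] [ 0.6255 -0.0485] z 0.0836
lb scene 201 [0.6723 0.1929 0.0278] [0.6723 0.1929] z 0.0824
lb top 81 [0.6704 0.1938 0.0277] [0.6704 0.1938] z 0.0838
sa scene 91 [ 0.5247 -0.05    0.0219] [ 0.5247 -0.05  ] z 0.0719
sa top 54 [ 0.5231 -0.0487  0.0216] [ 0.5231 -0.0488] z 0.0744
sb scene 151 [0.5874 0.2485 0.0221] [0.5874 0.2485] z 0.0717
sb top 62 [0.5862 0.2504 0.0218] [0.5862 0.2504] z 0.0732
prop scene 81 [ 0.708  -0.2771  0.0129] [ 0.7052 -0.2799] z 0.0741
prop top 83 [ 0.7062 -0.2766  0.0122] [ 0.703  -0.2763] z 0.0754
mould scene 114 [ 0.3368 -0.2922  0.0189] [ 0.3582 -0.3147] z 0.0648
mould top 218 [ 0.3345 -0.2921  0.0185] [ 0.3624 -0.3067] z 0.0659
(275, 200) [0.7465 0.2734]
(467, 240) [ 0.6671 -0.1432]
(447, 340) [ 0.4506 -0.1024]
(252, 300) [0.5258 0.3094]
scene bolt 37 [0.4473 0.3182 0.072 ] [0.04352457 0.99905236]
top bolt 42 [0.4453 0.3261 0.074 ] [-0.09458083 -0.99551719]
```

View pics/s1.png

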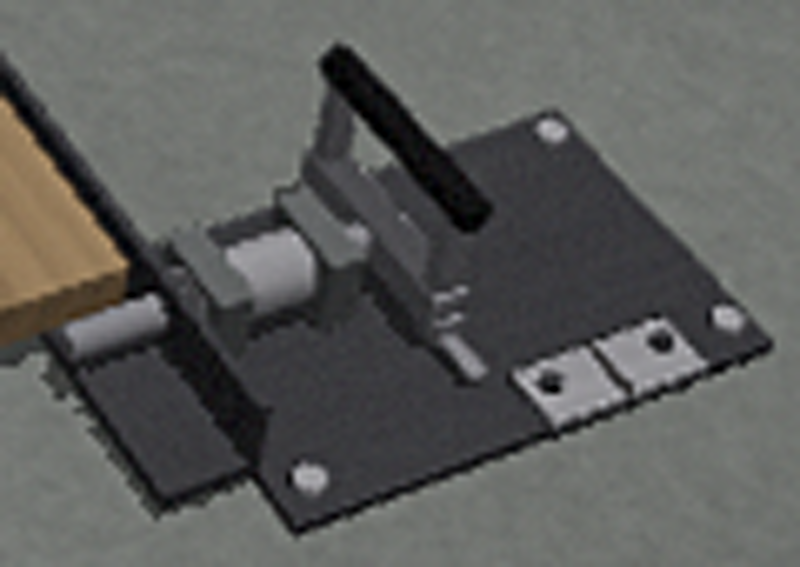

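The crop is enlarged 6.67x from pixel (315,250). The bow handle runs from (337,55) to (475,215), the pointer tip is at about (480,372), and the index line runs from (596,347) to (628,390). Next I'll refine the cradle frame from the board and convert these points.

```bash
cat > r2.py <<'E'
from m import *
D={n:L(n+"0.npz") for n in("scene","top")}
for n,d in D.items():
    h=cv2.cvtColor(d["img"],cv2.COLOR_BGR2HSV); W=cloud(d)
    m=(h[...,1]>80)&(h[...,0]<25)&(h[...,2]>60)&(abs(W[...,2]-.032)<.008)&(W[...,0]>.4)&(W[...,0]<.8)&(abs(W[...,1]-.08)<.26)
    m=cv2.morphologyEx(m.astype(np.uint8),cv2.MORPH_OPEN,np.ones((3,3)))
    v,u=np.nonzero(m); P=np.array([ray(d,a,b,.032)[:2] for a,b in zip(u,v)])
    r=cv2.minAreaRect((P*1000).astype(np.float32)); print(n,len(P),r)
    # edge-line fits in rough cradle frame: percentile extents by bins
    yv=np.array([.183,.983]);xv=np.array([.983,-.183]);q=(P-[.5975,.0843])@np.array([xv,yv]).T
    ys=np.arange(-.17,.18,.02)
    for f,nm in((np.min,"near"),(np.max,"far")):
        e=[f(q[abs(q[:,1]-y)<.01,0]) for y in ys]; print(nm,np.polyfit(ys,e,1).round(4))
    xs=np.arange(-.09,.1,.02)
    for f,nm in((np.min,"-y"),(np.max,"+y")):
        e=[f(q[abs(q[:,0]-x)<.01,1]) for x in xs]; print(nm,np.polyfit(xs,e,1).round(4))
s=D["scene"]; c=lambda x,y,z:ray(s,315+(x+.5)/6.667-.5,250+(y+.5)/6.667-.5,z)
for nm,a in dict(h1=(337,52,.068),h2=(478,215,.068),ptr=(480,372,.015),m1=(596,347,.010),m2=(628,390,.010)).items(): print(nm,c(*a).round(4))
E
python3 r2.py
```

```text
scene 9386 ((603.0180053710938, 86.81900024414062), (424.8441162109375, 219.73333740234375), 78.67304229736328)
near [ 0.0134 -0.105 ]
far [0.0156 0.1137]
-y [ 0.0887 -0.1832]
+y [-0.0129  0.2152]
top 7032 ((600.5606689453125, 86.22370910644531), (419.1394958496094, 225.21092224121094), 78.6521224975586)
near [ 0.0085 -0.1074]
far [0.0132 0.1142]
-y [-0.0114 -0.2067]
+y [-0.0133  0.2101]
h1 [0.4418 0.3032 0.068 ]
h2 [0.4582 0.3795 0.068 ]
ptr [0.4631 0.397  0.015 ]
m1 [0.4205 0.4088 0.01  ]
m2 [0.4258 0.4263 0.01  ]
```

View pics/t1.png

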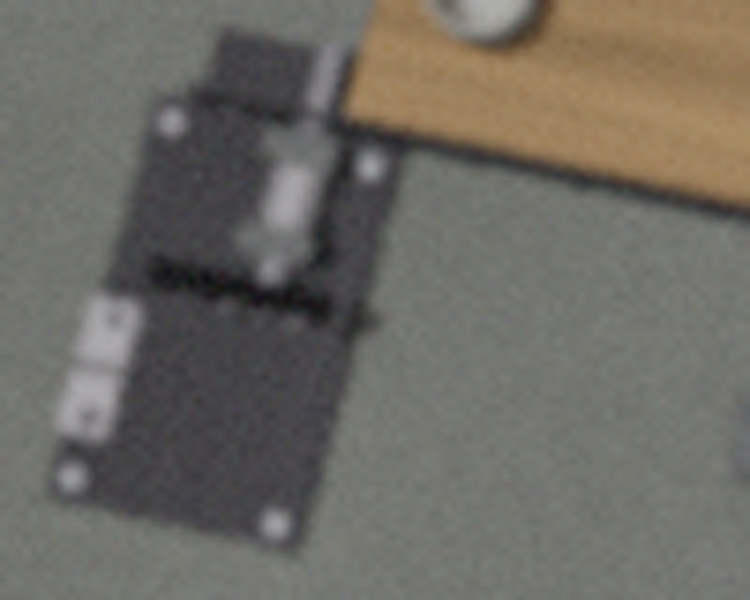

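The top crop confirms the plate layout: handle at (245,285), mark at (95,365), bolt shut. The board axis is at 78.66°, and the handle's predicted and measured positions agree within 4 mm. Next I'll turn the tool into the cradle frame and go above the large cup.

```bash
cat > go.py <<'E'
import sys
from h import *
# print shift (tool units) from measured pose to world target, plus yaw/tilt error in az units
K=np.radians(-11.34); s=env.sense(); Rt=R.from_quat(s["ee_rot"])
def go(T,yaw):
    G=R.from_euler("z",yaw)*R.from_euler("x",np.pi)
    print("shift",(Rt.inv().apply(np.array(T)-s["tool_pos"])*10).round(3),"turn",((Rt.inv()*G).as_rotvec()/np.pi).round(4))
print(round(s["t"],2),s["tool_pos"].round(4),"F",s["force"].round(1),"w",s["width"].round(4),"g",round(s["grasp_force"],1))
if len(sys.argv)>3: go([float(a) for a in sys.argv[1:4]],K+(np.radians(float(sys.argv[4])) if len(sys.argv)>4 else 0))
E
python3 -m crank '[{"x":0.5,"y":0.2,"az":0.058},{"x":1,"y":0.43,"az":0.115},{"x":1,"y":0.43,"az":0.172},{"x":1,"y":0.43,"az":0.172}]' 85
python3 -m crank '[{"x":0.45,"y":-0.27},{"x":0.9,"y":-0.54},{"x":0.9,"y":-0.54}]'
python3 -m crank '[{"x":0.45,"y":-0.27},{"x":0.9,"y":-0.54},{"x":0.9,"y":-0.54}]'
python3 -m crank '[{"x":0.45,"y":-0.27},{"x":0.9,"y":-0.54},{"x":0.9,"y":-0.54},{"x":0.9,"y":-0.54}]'
python3 go.py .5806 -.3963 .016
```

```text
$[0]: bad value
$[0]: bad value
$[0]: bad value
$[0]: bad value
Traceback (most recent call last):
  File "go.py", line 8, in <module>
    print(round(s["t"],2),s["tool_pos"].round(4),"F",s["force"].round(1),"w",s["width"].round(4),"g",round(s["grasp_force"],1))
                                                                             ^^^^^^^^^^^^^^^^
AttributeError: 'float' object has no attribute 'round'
```

```bash
sed -i 's/s\["width"\].round(4)/round(s["width"],4)/' go.py
python3 -m crank '[{"x":0.5,"y":0.2,"z":0,"ax":0,"ay":0,"az":0.058},{"x":1,"y":0.43,"z":0,"ax":0,"ay":0,"az":0.115},{"x":1,"y":0.43,"z":0,"ax":0,"ay":0,"az":0.172},{"x":1,"y":0.43,"z":0,"ax":0,"ay":0,"az":0.172}]' 85
python3 go.py .5806 -.3963 .016
```

```text
t: 0.6
tool_pos: [0.285, -0.5011, 0.2305]
ee_rot: [0.995, -0.098, -0.001, -0.001]
force: [0.1, -0.0, 0.1]
width: 0.0851
grasp_force: 0.0
0.6 [ 0.285  -0.5011  0.2305] F [ 0.1 -0.   0.1] w 0.0851 g 0.0
shift [ 2.699 -1.6    2.144] turn [-0.0003  0.0004  0.0008]
```

```bash
python3 -m crank '[{"x":0.45,"y":-0.27,"z":0,"ax":0,"ay":0,"az":0},{"x":0.9,"y":-0.53,"z":0,"ax":0,"ay":0,"az":0},{"x":0.9,"y":-0.53,"z":0,"ax":0,"ay":0,"az":0}]'
python3 -m crank '[{"x":0.45,"y":-0.27,"z":0,"ax":0,"ay":0,"az":0},{"x":0.9,"y":-0.53,"z":0,"ax":0,"ay":0,"az":0},{"x":0.9,"y":-0.53,"z":0,"ax":0,"ay":0,"az":0}]'
python3 -m crank '[{"x":0.45,"y":-0.27,"z":0.2,"ax":0,"ay":0,"az":0},{"x":0.9,"y":-0.53,"z":0.5,"ax":0,"ay":0,"az":0},{"x":0.9,"y":-0.54,"z":0.9,"ax":0,"ay":0,"az":0},{"x":0.9,"y":-0.54,"z":0.9,"ax":0,"ay":0,"az":0}]'
python3 go.py .5806 -.3963 .016
```

```text
t: 0.98
tool_pos: [0.3854, -0.4663, 0.2309]
ee_rot: [0.995, -0.096, 0.0, -0.0]
force: [-0.6, 0.2, -1.1]
width: 0.0854
grasp_force: 0.0
t: 1.35
tool_pos: [0.4835, -0.4325, 0.2307]
ee_rot: [0.995, -0.097, -0.0, -0.0]
force: [-0.5, 0.2, -0.3]
width: 0.085
grasp_force: 0.0
t: 1.85
tool_pos: [0.5767, -0.397, 0.1373]
ee_rot: [0.995, -0.099, -0.004, -0.002]
force: [-1.7, 0.8, -0.6]
width: 0.0852
grasp_force: 0.0
1.85 [ 0.5767 -0.397   0.1373] F [-1.7  0.8 -0.6] w 0.0852 g 0.0
shift [ 0.048 -0.011  1.212] turn [-0.001   0.0029 -0.0001]
```

```bash
python3 -m crank '[{"x":0,"y":0,"z":0.3,"ax":0,"ay":0,"az":0},{"x":0,"y":0,"z":0.6,"ax":0,"ay":0,"az":0},{"x":0,"y":0,"z":0.6,"ax":0,"ay":0,"az":0},{"x":0,"y":0,"z":0.6,"ax":0,"ay":0,"az":0}]'
python3 go.py .5806 -.3963 .016
```

```text
t: 2.35
tool_pos: [0.5809, -0.3996, 0.0839]
ee_rot: [0.995, -0.1, 0.001, 0.001]
force: [0.7, -0.6, -0.0]
width: 0.085
grasp_force: 0.0
2.35 [ 0.5809 -0.3996  0.0839] F [ 0.7 -0.6 -0. ] w 0.085 g 0.0
shift [-0.012 -0.032  0.679] turn [ 0.0004 -0.0008 -0.0005]
```

```bash
python3 -m crank '[{"x":0,"y":-0.02,"z":0.3,"ax":0,"ay":0,"az":0},{"x":0,"y":-0.02,"z":0.5,"ax":0,"ay":0,"az":0},{"x":0,"y":-0.02,"z":0.66,"ax":0,"ay":0,"az":0},{"x":0,"y":-0.02,"z":0.66,"ax":0,"ay":0,"az":0},{"x":0,"y":-0.02,"z":0.66,"ax":0,"ay":0,"az":0}]'
python3 go.py .5806 -.3963 .016
python3 -m crank '[{"x":0,"y":0,"z":0,"ax":0,"ay":0,"az":0},{"x":0,"y":0,"z":0,"ax":0,"ay":0,"az":0},{"x":0,"y":0,"z":0,"ax":0,"ay":0,"az":0},{"x":0,"y":0,"z":0,"ax":0,"ay":0,"az":0},{"x":0,"y":0,"z":0,"ax":0,"ay":0,"az":0},{"x":0,"y":0,"z":0,"ax":0,"ay":0,"az":0},{"x":0,"y":0,"z":0,"ax":0,"ay":0,"az":0}]' 50 25
python3 - <<'E'
from h import *
d=cam("scene");cv2.imwrite("pics/s2.png",cv2.resize(d["img"][90:210,120:280],(800,600),interpolation=cv2.INTER_CUBIC))
E
```

```text
t: 2.98
tool_pos: [0.582, -0.3967, 0.0166]
ee_rot: [0.995, -0.099, 0.001, 0.0]
force: [-0.4, 0.2, -1.0]
width: 0.0853
grasp_force: 0.0
2.98 [ 0.582  -0.3967  0.0166] F [-0.4  0.2 -1. ] w 0.0853 g 0.0
shift [-0.015 -0.001  0.006] turn [ 0.0003 -0.0006 -0.0002]
t: 3.85
tool_pos: [0.582, -0.3967, 0.0166]
ee_rot: [0.995, -0.099, 0.001, 0.001]
force: [-1.0, 0.2, 5.6]
width: 0.0582
grasp_force: 26.5
```

View pics/s2.png

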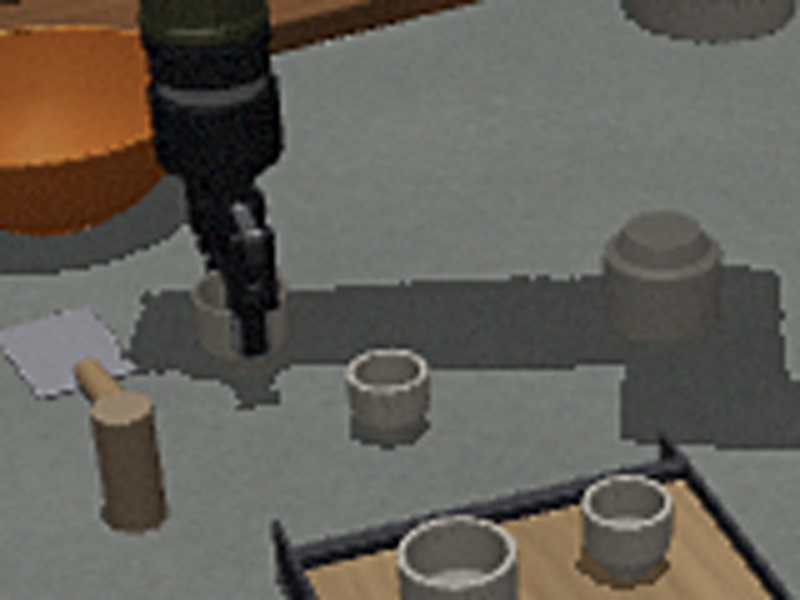

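The cup is between the pads and centred, with 26 N grip at a width of 58 mm. Next: lift it and carry it to the far row.

```bash
python3 -m crank '[{"x":0,"y":0,"z":-0.2,"ax":0,"ay":0,"az":0},{"x":0,"y":0,"z":-0.6,"ax":0,"ay":0,"az":0},{"x":0,"y":0,"z":-1,"ax":0,"ay":0,"az":0},{"x":0,"y":0,"z":-1,"ax":0,"ay":0,"az":0}]' - 30
python3 -m crank '[{"x":-0.05,"y":-0.3,"z":-0.2,"ax":0,"ay":0,"az":0},{"x":-0.05,"y":-0.7,"z":-0.4,"ax":0,"ay":0,"az":0},{"x":-0.05,"y":-0.94,"z":-0.4,"ax":0,"ay":0,"az":0}]'
python3 -m crank '[{"x":-0.05,"y":-0.4,"z":0,"ax":0,"ay":0,"az":0},{"x":-0.05,"y":-0.94,"z":0,"ax":0,"ay":0,"az":0}]'
python3 -m crank '[{"x":-0.05,"y":-0.47,"z":0,"ax":0,"ay":0,"az":0},{"x":-0.05,"y":-0.94,"z":0,"ax":0,"ay":0,"az":0}]'
python3 -m crank '[{"x":-0.05,"y":-0.47,"z":0,"ax":0,"ay":0,"az":0},{"x":-0.05,"y":-0.94,"z":0,"ax":0,"ay":0,"az":0}]'
python3 -m crank '[{"x":-0.05,"y":-0.47,"z":0,"ax":0,"ay":0,"az":0},{"x":-0.06,"y":-0.75,"z":0,"ax":0,"ay":0,"az":0},{"x":-0.06,"y":-0.95,"z":0,"ax":0,"ay":0,"az":0},{"x":-0.06,"y":-0.95,"z":0,"ax":0,"ay":0,"az":0},{"x":-0.06,"y":-0.95,"z":0,"ax":0,"ay":0,"az":0}]'
python3 go.py .6491 .0719 .048
```

```text
t: 4.4
tool_pos: [0.5835, -0.3975, 0.1192]
ee_rot: [0.995, -0.099, 0.003, 0.002]
force: [0.4, -0.3, -0.7]
width: 0.0582
grasp_force: 32.6
t: 4.78
tool_pos: [0.5955, -0.3015, 0.1555]
ee_rot: [0.995, -0.099, 0.0, 0.0]
force: [0.2, -0.0, -0.3]
width: 0.058
grasp_force: 32.7
t: 5.03
tool_pos: [0.6074, -0.2092, 0.1531]
ee_rot: [0.995, -0.1, -0.001, -0.0]
force: [0.1, 0.0, -2.0]
width: 0.0581
grasp_force: 32.6
t: 5.28
tool_pos: [0.6203, -0.1184, 0.1531]
ee_rot: [0.995, -0.095, -0.001, -0.002]
force: [0.6, 0.5, -0.9]
width: 0.0579
grasp_force: 32.7
t: 5.52
tool_pos: [0.6281, -0.0674, 0.1545]
ee_rot: [0.998, -0.062, -0.001, -0.018]
force: [0.3, 0.1, -1.2]
width: 0.0579
grasp_force: 32.7
t: 6.15
tool_pos: [0.6326, -0.0135, 0.159]
ee_rot: [0.999, -0.028, -0.0, -0.034]
force: [-0.5, 0.5, -1.1]
width: 0.0578
grasp_force: 32.7
6.15 [ 0.6326 -0.0135  0.159 ] F [-0.5  0.5 -1.1] w 0.0578 g 32.7
shift [ 0.12  -0.784  1.166] turn [-0.0217  0.0023  0.0455]
```

Run:
```python
from h import *
s=env.sense();print(s["joints"].round(3),s["joint_velocities"].round(3),s["ee_rot"].round(4),R.from_quat(s["ee_rot"]).as_matrix().round(3).tolist())
d=cam("scene");cv2.imwrite("pics/s3.png",d["img"])
```

```text
[-0.056  0.481  0.008  1.101  0.068  3.141] [-0.005 -0.    -0.003 -0.001  0.002 -0.   ] [ 9.99e-01 -2.75e-02 -2.00e-04 -3.42e-02] [[0.998, -0.055, 0.002], [-0.055, -0.996, 0.068], [-0.002, -0.068, -0.998]]
```

View pics/s3.png

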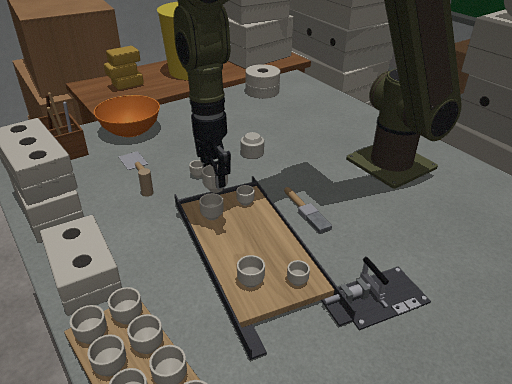

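Joint 6 is at its limit, so that yaw isn't reachable here. The cup is round, so I'll turn the tool about +90°, which also suits the bolt.

```bash
python3 -m crank '[{"x":0,"y":0,"z":0,"ax":0,"ay":0,"az":-0.055},{"x":0,"y":0,"z":0,"ax":0,"ay":0,"az":-0.11},{"x":0,"y":0,"z":0,"ax":0,"ay":0,"az":-0.165},{"x":0,"y":0,"z":0,"ax":0,"ay":0,"az":-0.22},{"x":0,"y":0,"z":0,"ax":0,"ay":0,"az":-0.275},{"x":0,"y":0,"z":0,"ax":0,"ay":0,"az":-0.33},{"x":0,"y":0,"z":0,"ax":0,"ay":0,"az":-0.385},{"x":0,"y":0,"z":0,"ax":0,"ay":0,"az":-0.44},{"x":0,"y":0,"z":0,"ax":0,"ay":0,"az":-0.5},{"x":0,"y":0,"z":0,"ax":0,"ay":0,"az":-0.5}]'
python3 go.py .6491 .0719 .048 90
```

```text
t: 7.45
tool_pos: [0.6325, -0.0136, 0.1589]
ee_rot: [0.727, 0.686, 0.024, -0.024]
force: [0.4, -0.3, -0.7]
width: 0.0581
grasp_force: 32.7
7.45 [ 0.6325 -0.0136  0.1589] F [ 0.4 -0.3 -0.7] w 0.0581 g 32.7
shift [0.785 0.12  1.166] turn [-0.0023 -0.0218  0.0447]
```

```bash
python3 -m crank '[{"x":0.3,"y":0.05,"z":0,"ax":-0.002,"ay":-0.022,"az":0.022},{"x":0.7,"y":0.12,"z":0.1,"ax":-0.002,"ay":-0.022,"az":0.045},{"x":0.78,"y":0.12,"z":0.4,"ax":-0.002,"ay":-0.022,"az":0.045},{"x":0.78,"y":0.12,"z":0.6,"ax":-0.002,"ay":-0.022,"az":0.045},{"x":0.78,"y":0.12,"z":0.6,"ax":-0.002,"ay":-0.022,"az":0.045},{"x":0.78,"y":0.12,"z":0.6,"ax":-0.002,"ay":-0.022,"az":0.045}]'
python3 go.py .6491 .0719 .0486 90
```

```text
t: 8.2
tool_pos: [0.6495, 0.0679, 0.1053]
ee_rot: [0.773, 0.634, -0.0, 0.0]
force: [1.0, 0.8, -0.4]
width: 0.0583
grasp_force: 32.6
8.2 [0.6495 0.0679 0.1053] F [ 1.   0.8 -0.4] w 0.0583 g 32.6
shift [ 0.039 -0.012  0.567] turn [0.0001 0.0001 0.0001]
```

```bash
python3 -m crank '[{"x":0.03,"y":0,"z":0.2,"ax":0,"ay":0,"az":0},{"x":0.03,"y":0,"z":0.4,"ax":0,"ay":0,"az":0},{"x":0.03,"y":0,"z":0.5,"ax":0,"ay":0,"az":0},{"x":0.03,"y":0,"z":0.52,"ax":0,"ay":0,"az":0},{"x":0.03,"y":0,"z":0.53,"ax":0,"ay":0,"az":0},{"x":0.03,"y":0,"z":0.53,"ax":0,"ay":0,"az":0}]'
python3 go.py .6491 .0719 .0486 90
python3 - <<'E'
from m import *
C={n:cloud(cam(n)) for n in("scene","top")}
cups(C,dict(L=((.6491,.0719),.084,.03)))
E
```

```text
t: 8.95
tool_pos: [0.6501, 0.0712, 0.0523]
ee_rot: [0.773, 0.635, 0.0, 0.0]
force: [0.9, -0.4, -1.0]
width: 0.0583
grasp_force: 32.6
8.95 [0.6501 0.0712 0.0523] F [ 0.9 -0.4 -1. ] w 0.0583 g 32.6
shift [ 0.005 -0.011  0.037] turn [0.0002 0.     0.0006]
L scene 230 [0.6517 0.0699 0.0283] [0.6516 0.0701] z 0.0842
```

```bash
python3 -m crank '[{"x":0,"y":-0.01,"z":0.01,"ax":0,"ay":0,"az":0},{"x":0,"y":-0.01,"z":0.02,"ax":0,"ay":0,"az":0},{"x":0,"y":-0.01,"z":0.025,"ax":0,"ay":0,"az":0},{"x":0,"y":-0.01,"z":0.03,"ax":0,"ay":0,"az":0},{"x":0,"y":-0.01,"z":0.03,"ax":0,"ay":0,"az":0}]'
python3 -m crank '[{"x":0,"y":0,"z":0.005,"ax":0,"ay":0,"az":0},{"x":0,"y":0,"z":0.01,"ax":0,"ay":0,"az":0},{"x":0,"y":0,"z":0.01,"ax":0,"ay":0,"az":0}]'
```

```text
t: 9.68
tool_pos: [0.6484, 0.0714, 0.0487]
ee_rot: [0.773, 0.635, -0.0, -0.0]
force: [-0.7, -0.2, 1.9]
width: 0.058
grasp_force: 32.6
t: 10.05
tool_pos: [0.6485, 0.0714, 0.0486]
ee_rot: [0.773, 0.635, -0.0, 0.0]
force: [-3.1, -0.4, 7.4]
width: 0.058
grasp_force: 32.7
```

Contact at 7 N. Release and raise.

```bash
python3 -m crank '[{"x":0,"y":0,"z":0,"ax":0,"ay":0,"az":0},{"x":0,"y":0,"z":0,"ax":0,"ay":0,"az":0},{"x":0,"y":0,"z":0,"ax":0,"ay":0,"az":0},{"x":0,"y":0,"z":0,"ax":0,"ay":0,"az":0}]' 76
python3 -m crank '[{"x":0,"y":0,"z":-0.2,"ax":0,"ay":0,"az":0},{"x":0,"y":0,"z":-0.6,"ax":0,"ay":0,"az":0},{"x":0,"y":0,"z":-1,"ax":0,"ay":0,"az":0},{"x":0,"y":0,"z":-1,"ax":0,"ay":0,"az":0}]'
python3 - <<'E'
from m import *
d=cam("scene");C={"s":cloud(d)}
cups(C,dict(L=((.6491,.0719),.084,.03),la=((.6269,-.0501),.084,.03),small=((.543,-.277),.042,.024)))
cv2.imwrite("pics/s4.png",d["img"])
E
python3 go.py .5436 -.2768 .1 90
```

```text
t: 10.55
tool_pos: [0.6485, 0.0714, 0.0472]
ee_rot: [0.773, 0.635, -0.001, -0.0]
force: [0.5, -1.0, 0.3]
width: 0.0758
grasp_force: 0.0
t: 11.05
tool_pos: [0.6515, 0.0717, 0.1516]
ee_rot: [0.773, 0.635, 0.003, 0.002]
force: [0.2, 0.7, -0.7]
width: 0.0757
grasp_force: 0.0
L s 161 [0.6509 0.0692 0.0277] [0.6509 0.0692] z 0.0821
la s 105 [ 0.6269 -0.0498  0.028 ] [ 0.6269 -0.0498] z 0.0821
small s 56 [ 0.5438 -0.278   0.0217] [ 0.5438 -0.2779] z 0.0401
11.1 [0.65   0.0716 0.1493] F [-0.   1.  -0.1] w 0.0759 g 0.0
shift [-3.625 -0.368  0.49 ] turn [ 0.001  -0.0002  0.0007]
```

```bash
python3 -m crank '[{"x":-0.4,"y":-0.05,"z":0,"ax":0,"ay":0,"az":0},{"x":-0.9,"y":-0.09,"z":0,"ax":0,"ay":0,"az":0}]'
python3 -m crank '[{"x":-0.45,"y":-0.05,"z":0,"ax":0,"ay":0,"az":0},{"x":-0.9,"y":-0.09,"z":0,"ax":0,"ay":0,"az":0}]'
python3 -m crank '[{"x":-0.45,"y":-0.05,"z":0,"ax":0,"ay":0,"az":0},{"x":-0.9,"y":-0.09,"z":0,"ax":0,"ay":0,"az":0}]'
python3 -m crank '[{"x":-0.45,"y":-0.05,"z":0,"ax":0,"ay":0,"az":0},{"x":-0.8,"y":-0.09,"z":0.2,"ax":0,"ay":0,"az":0},{"x":-0.92,"y":-0.09,"z":0.5,"ax":0,"ay":0,"az":0},{"x":-0.92,"y":-0.09,"z":0.7,"ax":0,"ay":0,"az":0},{"x":-0.92,"y":-0.09,"z":0.7,"ax":0,"ay":0,"az":0},{"x":-0.92,"y":-0.09,"z":0.7,"ax":0,"ay":0,"az":0}]'
python3 go.py .5436 -.2768 .01 90
```

```text
t: 11.35
tool_pos: [0.6211, -0.0151, 0.1457]
ee_rot: [0.772, 0.636, -0.001, -0.001]
force: [0.1, 0.3, -0.7]
width: 0.076
grasp_force: 0.0
t: 11.6
tool_pos: [0.5942, -0.1027, 0.1458]
ee_rot: [0.773, 0.635, -0.001, -0.001]
force: [-1.1, -1.0, -0.3]
width: 0.0761
grasp_force: 0.0
t: 11.85
tool_pos: [0.5679, -0.1892, 0.1459]
ee_rot: [0.773, 0.635, -0.001, -0.001]
force: [0.5, -0.0, 0.0]
width: 0.0756
grasp_force: 0.0
t: 12.6
tool_pos: [0.5428, -0.2765, 0.0776]
ee_rot: [0.773, 0.635, -0.001, -0.0]
force: [1.2, -1.1, 0.1]
width: 0.0763
grasp_force: 0.0
12.6 [ 0.5428 -0.2765  0.0776] F [ 1.2 -1.1  0.1] w 0.0763 g 0.0
shift [-0.001  0.01   0.676] turn [-0.0004  0.0001  0.0008]
```

```bash
python3 -m crank '[{"x":0,"y":0.01,"z":0.3,"ax":0,"ay":0,"az":0},{"x":0,"y":0.01,"z":0.55,"ax":0,"ay":0,"az":0},{"x":0,"y":0.01,"z":0.67,"ax":0,"ay":0,"az":0},{"x":0,"y":0.01,"z":0.67,"ax":0,"ay":0,"az":0},{"x":0,"y":0.01,"z":0.67,"ax":0,"ay":0,"az":0}]'
python3 -m crank '[{"x":0,"y":0,"z":0,"ax":0,"ay":0,"az":0},{"x":0,"y":0,"z":0,"ax":0,"ay":0,"az":0},{"x":0,"y":0,"z":0,"ax":0,"ay":0,"az":0},{"x":0,"y":0,"z":0,"ax":0,"ay":0,"az":0},{"x":0,"y":0,"z":0,"ax":0,"ay":0,"az":0},{"x":0,"y":0,"z":0,"ax":0,"ay":0,"az":0},{"x":0,"y":0,"z":0,"ax":0,"ay":0,"az":0}]' 38 25
python3 go.py .5542 .1 .042 90
```

```text
t: 13.22
tool_pos: [0.5447, -0.2773, 0.0119]
ee_rot: [0.773, 0.635, -0.0, 0.001]
force: [0.3, -0.3, 1.2]
width: 0.0758
grasp_force: 0.0
t: 14.1
tool_pos: [0.5442, -0.2773, 0.0118]
ee_rot: [0.773, 0.635, -0.0, 0.001]
force: [-1.6, 0.6, 6.0]
width: 0.0469
grasp_force: 25.3
14.1 [ 0.5442 -0.2773  0.0118] F [-1.6  0.6  6. ] w 0.0469 g 25.3
shift [ 3.72  -0.636 -0.307] turn [0.0002 0.0003 0.0007]
```

```bash
python3 -m crank '[{"x":0,"y":0,"z":-0.2,"ax":0,"ay":0,"az":0},{"x":0,"y":0,"z":-0.6,"ax":0,"ay":0,"az":0},{"x":0,"y":0,"z":-1,"ax":0,"ay":0,"az":0},{"x":0,"y":0,"z":-1,"ax":0,"ay":0,"az":0}]' - 30
python3 -m crank '[{"x":0.3,"y":-0.05,"z":-0.2,"ax":0,"ay":0,"az":0},{"x":0.7,"y":-0.16,"z":-0.4,"ax":0,"ay":0,"az":0},{"x":0.93,"y":-0.16,"z":-0.4,"ax":0,"ay":0,"az":0}]'
python3 -m crank '[{"x":0.4,"y":-0.05,"z":0,"ax":0,"ay":0,"az":0},{"x":0.93,"y":-0.16,"z":0,"ax":0,"ay":0,"az":0}]'
python3 -m crank '[{"x":0.45,"y":-0.05,"z":0,"ax":0,"ay":0,"az":0},{"x":0.93,"y":-0.16,"z":0,"ax":0,"ay":0,"az":0}]'
python3 -m crank '[{"x":0.45,"y":-0.05,"z":0,"ax":0,"ay":0,"az":0},{"x":0.8,"y":-0.16,"z":0.1,"ax":0,"ay":0,"az":0},{"x":0.93,"y":-0.16,"z":0.5,"ax":0,"ay":0,"az":0},{"x":0.93,"y":-0.16,"z":0.7,"ax":0,"ay":0,"az":0},{"x":0.93,"y":-0.16,"z":0.7,"ax":0,"ay":0,"az":0},{"x":0.93,"y":-0.16,"z":0.7,"ax":0,"ay":0,"az":0}]'
python3 go.py .5542 .1 .044 90
```

```text
t: 14.6
tool_pos: [0.5464, -0.2782, 0.1143]
ee_rot: [0.773, 0.635, 0.001, 0.003]
force: [0.1, -0.5, -1.3]
width: 0.0466
grasp_force: 31.1
t: 14.98
tool_pos: [0.5459, -0.181, 0.151]
ee_rot: [0.773, 0.635, -0.0, -0.0]
force: [1.3, 0.8, -0.7]
width: 0.0468
grasp_force: 31.1
t: 15.22
tool_pos: [0.5482, -0.0875, 0.1493]
ee_rot: [0.773, 0.634, -0.001, -0.001]
force: [0.1, 0.4, -0.2]
width: 0.0469
grasp_force: 31.1
t: 15.48
tool_pos: [0.5504, 0.0075, 0.1492]
ee_rot: [0.773, 0.634, -0.001, -0.001]
force: [0.2, 0.1, -0.8]
width: 0.0469
grasp_force: 31.1
t: 16.23
tool_pos: [0.5534, 0.1003, 0.0806]
ee_rot: [0.773, 0.635, -0.001, -0.0]
force: [0.9, -0.8, 0.2]
width: 0.0466
grasp_force: 31.2
16.23 [0.5534 0.1003 0.0806] F [ 0.9 -0.8  0.2] w 0.0466 g 31.2
shift [-0.001  0.008  0.366] turn [-0.0003  0.0002  0.0006]
```

```bash
python3 -m crank '[{"x":0,"y":0,"z":0.15,"ax":0,"ay":0,"az":0},{"x":0,"y":0,"z":0.27,"ax":0,"ay":0,"az":0},{"x":0,"y":0,"z":0.32,"ax":0,"ay":0,"az":0},{"x":0,"y":0,"z":0.34,"ax":0,"ay":0,"az":0},{"x":0,"y":0,"z":0.34,"ax":0,"ay":0,"az":0}]'
python3 -m crank '[{"x":0,"y":0,"z":0.01,"ax":0,"ay":0,"az":0},{"x":0,"y":0,"z":0.015,"ax":0,"ay":0,"az":0},{"x":0,"y":0,"z":0.02,"ax":0,"ay":0,"az":0},{"x":0,"y":0,"z":0.02,"ax":0,"ay":0,"az":0}]'
python3 - <<'E'
from m import *
C={n:cloud(cam(n)) for n in("scene","top")}
cups(C,dict(S=((.5542,.1),.074,.024)))
E
```

```text
t: 16.85
tool_pos: [0.5534, 0.1005, 0.0465]
ee_rot: [0.773, 0.635, -0.0, -0.0]
force: [0.1, 0.1, -0.8]
width: 0.047
grasp_force: 31.2
t: 17.35
tool_pos: [0.5533, 0.1004, 0.0446]
ee_rot: [0.773, 0.635, -0.0, -0.0]
force: [-0.2, -0.4, -1.5]
width: 0.0467
grasp_force: 31.2
S scene 137 [0.5558 0.0993 0.0234] [0.5551 0.1   ] z 0.0729
```

```bash
python3 -m crank '[{"x":0,"y":0,"z":0.005,"ax":0,"ay":0,"az":0},{"x":0,"y":0,"z":0.01,"ax":0,"ay":0,"az":0},{"x":0,"y":0,"z":0.01,"ax":0,"ay":0,"az":0}]'
python3 -m crank '[{"x":0,"y":0,"z":0.005,"ax":0,"ay":0,"az":0},{"x":0,"y":0,"z":0.005,"ax":0,"ay":0,"az":0}]'
```

```text
t: 17.82
tool_pos: [0.5534, 0.1005, 0.0439]
ee_rot: [0.773, 0.635, -0.0, -0.0]
force: [-1.3, 0.6, 3.3]
width: 0.0469
grasp_force: 31.4
t: 18.08
tool_pos: [0.5534, 0.1005, 0.0438]
ee_rot: [0.773, 0.635, -0.0, -0.0]
force: [-2.5, 0.1, 6.2]
width: 0.0468
grasp_force: 31.7
```

```bash
python3 -m crank '[{"x":0,"y":0,"z":0,"ax":0,"ay":0,"az":0},{"x":0,"y":0,"z":0,"ax":0,"ay":0,"az":0},{"x":0,"y":0,"z":0,"ax":0,"ay":0,"az":0},{"x":0,"y":0,"z":0,"ax":0,"ay":0,"az":0}]' 66
python3 -m crank '[{"x":0,"y":0,"z":-0.2,"ax":0,"ay":0,"az":0},{"x":0,"y":0,"z":-0.6,"ax":0,"ay":0,"az":0},{"x":0,"y":0,"z":-1,"ax":0,"ay":0,"az":0},{"x":0,"y":0,"z":-1,"ax":0,"ay":0,"az":0}]'
python3 -m crank '[{"x":0.3,"y":-0.2,"z":0,"ax":0,"ay":0,"az":0},{"x":0.72,"y":-0.5,"z":0,"ax":0,"ay":0,"az":0}]' 50
python3 -m crank '[{"x":0.36,"y":-0.25,"z":0,"ax":0,"ay":0,"az":0},{"x":0.72,"y":-0.5,"z":0,"ax":0,"ay":0,"az":0}]'
python3 -m crank '[{"x":0.36,"y":-0.25,"z":0,"ax":0,"ay":0,"az":0},{"x":0.72,"y":-0.5,"z":0,"ax":0,"ay":0,"az":0},{"x":0.72,"y":-0.5,"z":0,"ax":0,"ay":0,"az":0},{"x":0.72,"y":-0.5,"z":0,"ax":0,"ay":0,"az":0}]'
python3 go.py .4505 .343 .049 90
python3 - <<'E'
from m import *
d=cam("scene");C={"s":cloud(d),"t":cloud(cam("top"))}
cups(C,dict(L=((.6491,.0719),.084,.03),S=((.5542,.1),.074,.024),la=((.6269,-.0501),.084,.03),lb=((.672,.193),.084,.03),sa=((.524,-.05),.074,.024),sb=((.587,.249),.074,.024)))
cv2.imwrite("pics/s5.png",cv2.resize(d["img"][150:360,170:450],(800,600),interpolation=cv2.INTER_CUBIC))
E
```

```text
t: 18.58
tool_pos: [0.5533, 0.1004, 0.0429]
ee_rot: [0.773, 0.635, -0.001, -0.0]
force: [-0.5, -0.1, 0.2]
width: 0.066
grasp_force: 0.0
t: 19.08
tool_pos: [0.5562, 0.101, 0.1465]
ee_rot: [0.773, 0.635, 0.003, 0.002]
force: [-0.2, -0.8, 0.3]
width: 0.0657
grasp_force: 0.0
t: 19.32
tool_pos: [0.5181, 0.1807, 0.142]
ee_rot: [0.774, 0.634, -0.001, -0.0]
force: [0.5, 0.2, 1.0]
width: 0.0503
grasp_force: 0.0
t: 19.58
tool_pos: [0.482, 0.262, 0.1418]
ee_rot: [0.773, 0.635, -0.001, -0.0]
force: [0.5, 0.3, 0.1]
width: 0.0498
grasp_force: 0.0
t: 20.08
tool_pos: [0.4477, 0.3409, 0.142]
ee_rot: [0.773, 0.635, -0.001, 0.0]
force: [-0.1, 1.1, -0.4]
width: 0.05
grasp_force: 0.0
20.07 [0.4477 0.3409 0.142 ] F [-0.1  1.1 -0.4] w 0.05 g 0.0
shift [0.029 0.025 0.93 ] turn [-0.0005  0.0008  0.0008]
L s 161 [0.6512 0.0691 0.0279] [0.6512 0.0691] z 0.0821
L t 82 [0.6498 0.0706 0.0278] [0.6498 0.0706] z 0.0838
S s 110 [0.5549 0.0992 0.0219] [0.5549 0.0992] z 0.0718
S t 64 [0.5533 0.1007 0.0218] [0.5533 0.1007] z 0.0733
la s 141 [ 0.6266 -0.0503  0.0278] [ 0.6266 -0.0503] z 0.082
la t 82 [ 0.6254 -0.0485  0.0275] [ 0.6254 -0.0484] z 0.084
lb s 200 [0.6721 0.1927 0.0277] [0.6721 0.1927] z 0.0821
lb t 82 [0.6707 0.194  0.0279] [0.6707 0.194 ] z 0.0837
sa s 94 [ 0.5245 -0.0503  0.0218] [ 0.5245 -0.0503] z 0.0718
sa t 53 [ 0.5232 -0.0487  0.0216] [ 0.5232 -0.0487] z 0.0736
sb s 147 [0.5874 0.2485 0.0219] [0.5874 0.2485] z 0.0718
sb t 64 [0.586  0.2502 0.0218] [0.586  0.2502] z 0.0732
```

View pics/s5.png

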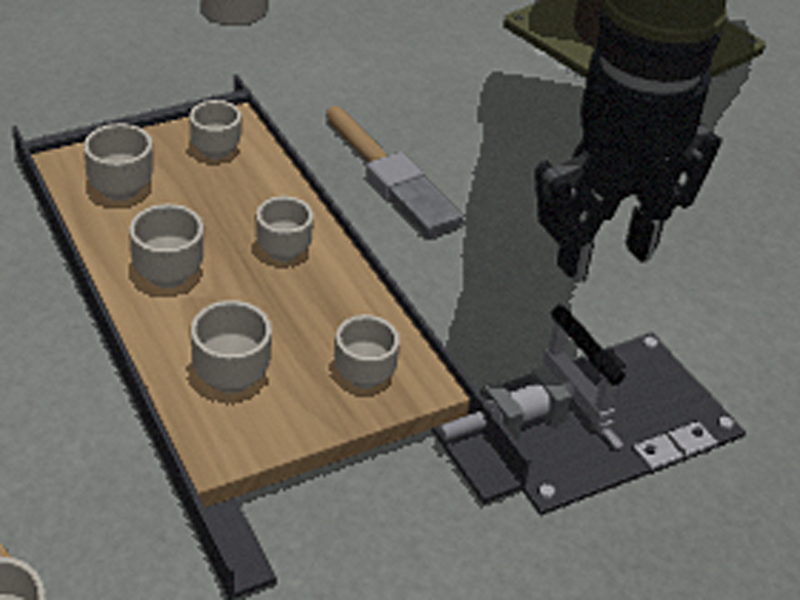

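All six cups stand upright in their rows: the two loose ones at about (167,245) and (285,230), neighbours unmoved. The open gripper is above the black handle at (590,345). Next: descend on it and close.

```bash
python3 -m crank '[{"x":0.03,"y":0.025,"z":0.2,"ax":0,"ay":0,"az":0},{"x":0.03,"y":0.025,"z":0.5,"ax":0,"ay":0,"az":0},{"x":0.03,"y":0.025,"z":0.75,"ax":0,"ay":0,"az":0},{"x":0.03,"y":0.025,"z":0.92,"ax":0,"ay":0,"az":0},{"x":0.03,"y":0.025,"z":0.92,"ax":0,"ay":0,"az":0},{"x":0.03,"y":0.025,"z":0.92,"ax":0,"ay":0,"az":0}]'
python3 -m crank '[{"x":0,"y":0,"z":0,"ax":0,"ay":0,"az":0},{"x":0,"y":0,"z":0,"ax":0,"ay":0,"az":0},{"x":0,"y":0,"z":0,"ax":0,"ay":0,"az":0},{"x":0,"y":0,"z":0,"ax":0,"ay":0,"az":0},{"x":0,"y":0,"z":0,"ax":0,"ay":0,"az":0},{"x":0,"y":0,"z":0,"ax":0,"ay":0,"az":0},{"x":0,"y":0,"z":0,"ax":0,"ay":0,"az":0}]' 5 60
python3 - <<'E'
from m import *
for n,(a,b,c,e) in dict(scene=(265,340,345,445),).items():
    d=cam(n);cv2.imwrite("pics/s6.png",cv2.resize(d["img"][a:b,c:e],(800,600),interpolation=cv2.INTER_CUBIC))
E
```

```text
t: 20.92
tool_pos: [0.452, 0.3436, 0.0517]
ee_rot: [0.773, 0.634, -0.0, -0.0]
force: [0.5, 0.3, -0.1]
width: 0.0501
grasp_force: 0.0
t: 21.8
tool_pos: [0.4505, 0.3445, 0.052]
ee_rot: [0.773, 0.635, -0.0, -0.001]
force: [-1.9, 0.2, 5.3]
width: 0.0107
grasp_force: 58.5
```

View pics/s6.png

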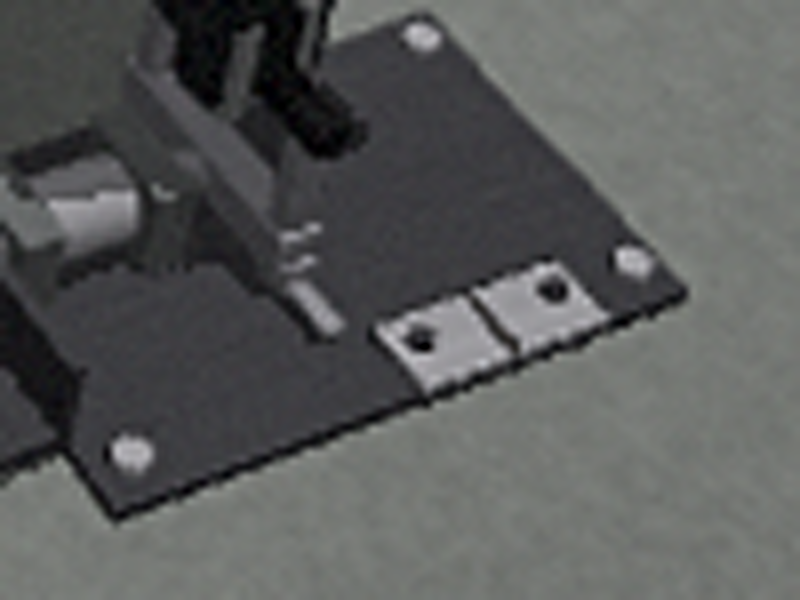

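The handle is in the pads. In this crop (8x, from pixel (345,265)) the pointer tip is at about (334,328), and the line runs from (474,292) to (513,345).

```bash
cat > r3.py <<'E'
from m import *
import sys
d=cam("scene")
K=np.radians(-11.34);X=np.array([np.cos(K),np.sin(K)]);Y=np.array([-X[1],X[0]])
def c(x,y,z):
    p=ray(d,345+(x+.5)/8-.5,265+(y+.5)/8-.5,z)[:2]-[.6015,.0865]; return np.array([p@X,p@Y]).round(4)
a=[float(v) for v in sys.argv[1:]]
for i in range(0,len(a),3): print(c(*a[i:i+3]))
E
python3 r3.py 334 328 .015 300 290 .015 474 292 .010 513 345 .010
```

```text
[-0.196   0.2775]
[-0.1954  0.2633]
[-0.2416  0.279 ]
[-0.2396  0.2977]
```

Distance to the mark is about 44.6 mm, within the given 36–52. I'll pull to about 42 mm first, then look.

```bash
python3 -m crank '[{"x":0,"y":-0.06,"z":0,"ax":0,"ay":0,"az":0},{"x":0,"y":-0.12,"z":0,"ax":0,"ay":0,"az":0},{"x":0,"y":-0.2,"z":0,"ax":0,"ay":0,"az":0},{"x":0,"y":-0.28,"z":0,"ax":0,"ay":0,"az":0},{"x":0,"y":-0.35,"z":0,"ax":0,"ay":0,"az":0},{"x":0,"y":-0.4,"z":0,"ax":0,"ay":0,"az":0},{"x":0,"y":-0.42,"z":0,"ax":0,"ay":0,"az":0},{"x":0,"y":-0.42,"z":0,"ax":0,"ay":0,"az":0},{"x":0,"y":-0.42,"z":0,"ax":0,"ay":0,"az":0}]' - 80
python3 - <<'E'
from m import *
d=cam("scene");cv2.imwrite("pics/s7.png",cv2.resize(d["img"][265:340,345:445],(800,600),interpolation=cv2.INTER_CUBIC))
E
```

```text
t: 23.02
tool_pos: [0.4156, 0.3515, 0.0521]
ee_rot: [0.773, 0.634, 0.003, 0.004]
force: [11.2, -5.5, -2.7]
width: 0.0101
grasp_force: 78.0
```

View pics/s7.png

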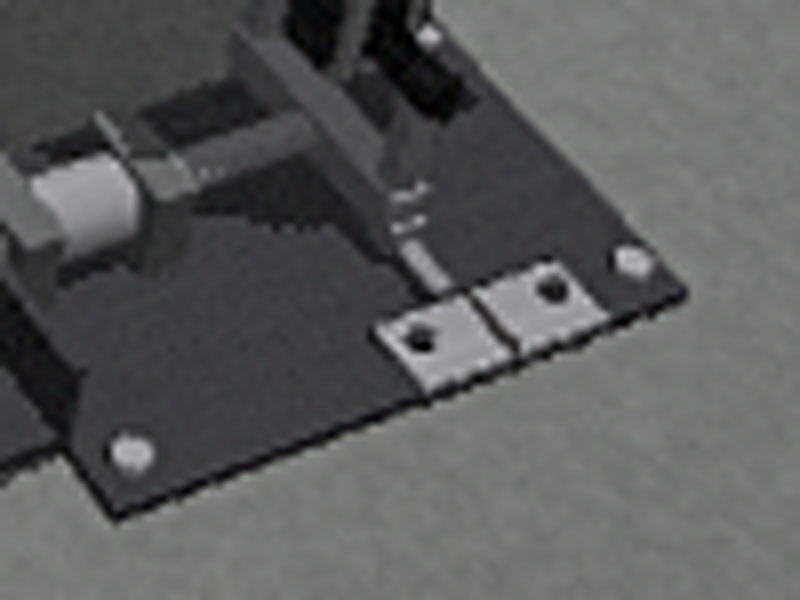

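The pointer tip is now at about (446,287), next to the plate, and the line's near end is at (474,292), so it is still short of the mark.

```bash
python3 r3.py 446 287 .015 410 248 .015 474 292 .010; python3 go.py
```

```text
[-0.2321  0.2778]
[-0.2317  0.2629]
[-0.2416  0.279 ]
23.12 [0.4156 0.3515 0.0521] F [11.2 -5.  -1.3] w 0.0105 g 78.0
```

```bash
python3 -m crank '[{"x":0,"y":-0.04,"z":0,"ax":0,"ay":0,"az":0},{"x":0,"y":-0.07,"z":0,"ax":0,"ay":0,"az":0},{"x":0,"y":-0.09,"z":0,"ax":0,"ay":0,"az":0},{"x":0,"y":-0.09,"z":0,"ax":0,"ay":0,"az":0},{"x":0,"y":-0.09,"z":0,"ax":0,"ay":0,"az":0},{"x":0,"y":-0.09,"z":0,"ax":0,"ay":0,"az":0}]'
python3 - <<'E'
from m import *
im=np.mean([cam("scene")["img"].astype(float) for _ in range(6)],0)
cv2.imwrite("pics/s8.png",cv2.resize(np.clip(im*1.3,0,255).astype(np.uint8)[285:315,388:428],(800,600),interpolation=cv2.INTER_CUBIC))
E
```

```text
t: 23.88
tool_pos: [0.4074, 0.3531, 0.0521]
ee_rot: [0.774, 0.634, 0.004, 0.005]
force: [11.8, -6.0, -3.2]
width: 0.0103
grasp_force: 78.0
```

View pics/s8.png

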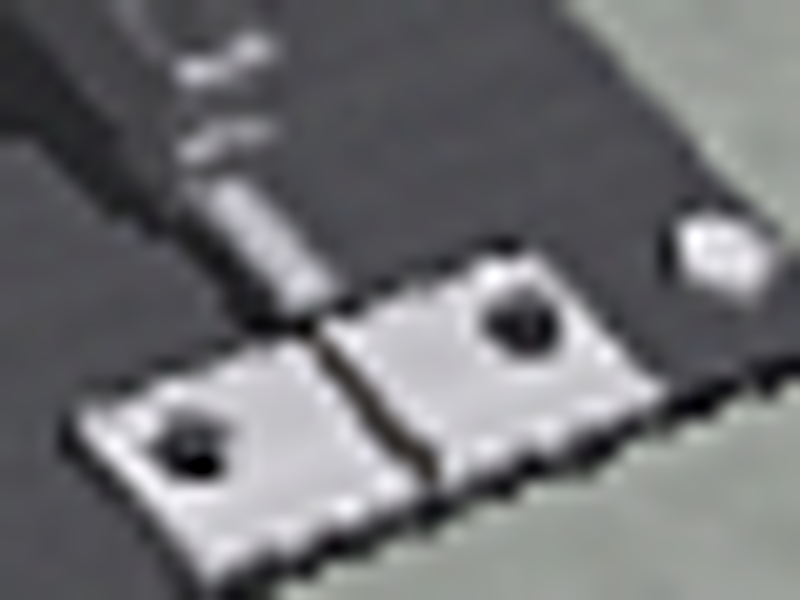

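Here (20x, from pixel (388,285)) the pointer axis runs from (222,192) to (313,296), and the line from (314,335) to (430,470). The two nearly align, so I'll correct for the height difference.

```bash
sed -e 's/345+(x+.5)\/8/388+(x+.5)\/20/;s/265+(y+.5)\/8/285+(y+.5)\/20/' r3.py > r4.py; python3 r4.py 222 192 .0155 313 296 .0155 314 335 .010 430 470 .010 85 415 .010 530 255 .010 210 580 .010 655 385 .010 285 308 .0155 340 283 .0155; python3 go.py
```

```text
[-0.2395  0.2623]
[-0.2393  0.278 ]
[-0.24   0.279]
[-0.2397  0.2987]
[-0.2105  0.2783]
[-0.2688  0.2792]
[-0.2091  0.3014]
[-0.2693  0.299 ]
[-0.2355  0.2782]
[-0.2431  0.2777]
24.23 [0.4074 0.3531 0.0521] F [12.8 -5.9 -2.5] w 0.0104 g 78.0
```

The pointer is within about 0.6 mm of the line and holding steady, with 78 N grip. Handing in.

```bash
python3 -c "
from bench import env
print(env.job_done())"
```

```text
the job is handed in; nothing more can be done
None
```

I set both loose cups upright in the gaps of their rows, each within about 2 mm of its row line. The gripper is holding the bolt's handle with its pointer within about 1 mm of the index line, and the job is handed in at about 24 s.

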